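# Load the delicate cartons on the sled, park its lock pin and send it home

## Robot

A 6-joint arm with a two-finger parallel gripper is mounted at the origin on the work surface; the furniture and walls round the work are solid. World frame = base frame: x ahead of the robot, y to its left, z up, the work surface at z = 0. Lengths are in m, angles in rad, forces in N, time in s.
With the tool pointing down it reaches from about 0.3 to 0.775 m from the base axis. Payload 14.6 kg.
Tool frame: the origin (TCP) lies at the centre of the arm's flange, where the gripper is bolted on; the fingertips stand 199 mm ahead of it and the grasp point (between the pads) lies ctrl.tcp_to_grasp ahead of it (ctrl.tcp_to_grasp is the distance from the TCP to the grasp point, in m); z points along the fingers, y is the line along which they close (so a half turn about z gives the same grasp; the last joint's range is limited). The gripper opens to 94 mm and grips with 3 to 60 N. Pads are 16 mm wide; open, the fingers measure 119 mm over their backs; the gripper's body (75 mm by 177 mm) begins 78 mm behind the grasp point.
Start: joints at [-1.358, 0.3, 1.521, -0, 1.321, -0.067], TCP at [0.152, -0.529, 0.405] pointing down, gripper open.
Joint ranges: [-3.03, 3.03], [-0.79, 2.21], [0.23, 2.52], [-1.04, 4.18], [0, 3.07], [-2.55, 2.55]. Speed limits (rad/s): [2.22, 2.22, 2.57, 3.14, 3.14, 3.14].

## Interface

Orientations are given as [roll, pitch, yaw] about the fixed x, y, z axes, in that order (R = Rz(yaw) Ry(pitch) Rx(roll)).
In Python, from station import ctrl gives the robot as it stands. The module is installed in compiled form; this text tells all that it offers.
- The arm moves only by the shell command python3 -m jog 'ROWS' [OPENING] [FORCE]. ROWS is JSON, a list of rows, each a list of 6 numbers: the shift along the tool's x, y, z in cm, then the turn, a rotation vector about the tool's x, y, z in rad. In form: [[tx, ty, tz, ax, ay, az], ...]. A call has 1 to 8 rows; each row is the pose to reach, as a shift and turn from the pose commanded when the call began, along the tool's axes at that moment; what a row does not reach only later rows make up. A row lasts 1/10 s, in which the tool goes at most 50 mm and 8.59 degrees, less where a joint would pass 70% of its speed; a pose out of reach is approached as far as the arm can. A call with a gripper value outside its range is refused whole. OPENING is the opening in per cent of the stroke, from 0 (shut) to 100 (fully open), set as the call begins (- or left out, the last holds). The fingers move at their own pace and stop on an object; FORCE is the grip in N (left out, the last holds). Time passes only in rows, so rows that repeat a pose let the fingers close. It gives the time, the measured TCP pose, the force, the opening and the grip force at its end, in the units of the state.
- ctrl.get_obs(): the state, without advancing time (a new reading comes with each control period).
- ctrl.camera(name): name is "scene" or "top" or "wrist"; returns a dict with "img" (480x640x3 uint8, blue, green, red), "intrinsics" (3x3 intrinsics, pixels), "R" (3x3) and "t" (3): a world point X has camera coordinates R X + t. Camera axes: x right, y down, z forward; pixel columns grow to the right and rows downward; lengths in m; the calibration is good to about 2 mm. A picture is of the moment at which its call begins. There is no depth.
- ctrl.hand_in(): hands the job in; it is judged then, once.
The state is a dict: "time_s": time; "qpos": joint angles; "joint_vel": joint speeds; "tau": joint torques, N m; "ee_pos": TCP position; "eef_rot": TCP orientation; "force": force on the tool from outside, world axes, zero at the start; "moment": the same for the moment, N m; "grip_width": finger opening in m; "grip_force": force on a finger pad.
Only numpy, scipy, OpenCV 4.12 (cv2) and the standard library are available. Lean on these libraries where they do the work, as an engineer would, in place of code of your own. Each camera call takes 0.05 s, during which the arm holds its last target. There are 200 camera calls.

## Task

Load every small carton lying round the sled onto its tray in neat rows, one squarely on each mark, all three green marks first and the rest on white ones; the card is thin, so squeeze with no more than 50 N and set each carton down gently. Only when all are loaded draw the red lock pin up out of its bore and park it upright in the side notch of the yellow bracket, then slide the tray smoothly by its black knob all the way to the end stop. The cartons must still be squarely on their marks at the end, and the tools lying about must be left alone.

Things in the scene. Friction and masses are not known exactly. Their poses are not given: they have to be found in the camera images.
- frame: fixed plywood base of the loading sled, 264 x 412 x 10 mm, turned up to 0.12 rad; origin on the table top beneath the centre of the tray as it stands at the start. Its y axis is the slide: the tray (244 x 216 mm, rim top 33 mm, floor top 25 mm above the table) moves 100 mm towards -y to the end stop. Lock block and parking bracket stand at its +y end
- tray (a joint): travel of the tray along the frame's -y, m: 0 at the loading place, 0.10 at the end stop (home). About 2 N of friction; it stays where it is left, and until it is drawn the lock pin stands through the eye of the tray's ear and blocks it
- handle (a point): middle of the tray's black upright knob (22 mm across, 36 mm tall, on a thin stem; top 98 mm above the table), on the +y end of the tray; the point is the knob's centre, 80 mm above the table, and travels with the tray
- lock_pin: upright loose lock pin, 0.1 kg: red round head 26 mm across, 36 mm tall, on a steel shank 12 mm across, 36 mm long; origin at the centre of the head's underside, z up. At the start the head rests on the tray's ear 48 mm above the table, the shank in the ear's 18 mm eye and a 14 mm bore; lifting 40 mm frees it. The tray's knob (top 98 mm) stands between bore and parking bracket
- notch (a point): seat of the side notch in the yellow parking bracket (plate 56 x 44 mm, top 58 mm above the table): a slot 18 mm wide along the frame's y, open to +y and from above, running from 9 mm on the -y side of this point to 21 mm on the +y side. The point lies level with the plate's upper face; a parked pin hangs by its head here, the pin's origin on this point
- carton_0: small brown carton of thin card, 50 mm (its x) x 70 mm (its y) x 40 mm tall, about 0.06 to 0.13 kg; origin at the centre of its underside; grip it across the 50 mm, at no more than 50 N on each finger. Between three and five of these cartons are present, some on the dark table, some on the blue sliding table, whose top is 2 mm higher
- carton_1: small brown carton of thin card, 50 mm (its x) x 70 mm (its y) x 40 mm tall, about 0.06 to 0.13 kg; origin at the centre of its underside; grip it across the 50 mm, at no more than 50 N on each finger. Between three and five of these cartons are present, some on the dark table, some on the blue sliding table, whose top is 2 mm higher
- carton_2: small brown carton of thin card, 50 mm (its x) x 70 mm (its y) x 40 mm tall, about 0.06 to 0.13 kg; origin at the centre of its underside; grip it across the 50 mm, at no more than 50 N on each finger. Between three and five of these cartons are present, some on the dark table, some on the blue sliding table, whose top is 2 mm higher
- carton_3: small brown carton of thin card, 50 mm (its x) x 70 mm (its y) x 40 mm tall, about 0.06 to 0.13 kg; origin at the centre of its underside; grip it across the 50 mm, at no more than 50 N on each finger. Between three and five of these cartons are present, some on the dark table, some on the blue sliding table, whose top is 2 mm higher
- carton_4: small brown carton of thin card, 50 mm (its x) x 70 mm (its y) x 40 mm tall, about 0.06 to 0.13 kg; origin at the centre of its underside; grip it across the 50 mm, at no more than 50 N on each finger. Between three and five of these cartons are present, some on the dark table, some on the blue sliding table, whose top is 2 mm higher
- green_0 (a point): green mark for one carton on the tray floor (72 x 56 mm, its long side along the tray's x); the point is the centre of the mark, on the floor's upper face. Its axes are those of the frame and it travels with the tray. The three green marks are a row along the frame's x, 76 mm apart; the green row lies 110 mm to the -y side of the white row
- green_1 (a point): green mark for one carton on the tray floor (72 x 56 mm, its long side along the tray's x); the point is the centre of the mark, on the floor's upper face. Its axes are those of the frame and it travels with the tray. The three green marks are a row along the frame's x, 76 mm apart; the green row lies 110 mm to the -y side of the white row
- green_2 (a point): green mark for one carton on the tray floor (72 x 56 mm, its long side along the tray's x); the point is the centre of the mark, on the floor's upper face. Its axes are those of the frame and it travels with the tray. The three green marks are a row along the frame's x, 76 mm apart; the green row lies 110 mm to the -y side of the white row
- white_0 (a point): white mark for one carton on the tray floor (72 x 56 mm, its long side along the tray's x); the point is the centre of the mark, on the floor's upper face. Its axes are those of the frame and it travels with the tray. The three white marks are a row along the frame's x, 76 mm apart; the green row lies 110 mm to the -y side of the white row
- white_1 (a point): white mark for one carton on the tray floor (72 x 56 mm, its long side along the tray's x); the point is the centre of the mark, on the floor's upper face. Its axes are those of the frame and it travels with the tray. The three white marks are a row along the frame's x, 76 mm apart; the green row lies 110 mm to the -y side of the white row
- white_2 (a point): white mark for one carton on the tray floor (72 x 56 mm, its long side along the tray's x); the point is the centre of the mark, on the floor's upper face. Its axes are those of the frame and it travels with the tray. The three white marks are a row along the frame's x, 76 mm apart; the green row lies 110 mm to the -y side of the white row
- cup: bystander, to be left alone: grey open cup of screws, 72 mm across, 61 mm tall; origin at the centre of its underside
- red_driver: bystander, to be left alone: red-handled screwdriver, 216 mm long; origin at the centre of its underside
- cutters: bystander, to be left alone: red-handled side cutters, 160 mm long; origin at the centre of its underside
- square: bystander, to be left alone: steel try square, 120 x 165 mm; origin at the centre of its underside
- pen: bystander, to be left alone: felt marker, 128 mm long; origin at the centre of its underside
- flange: bystander, to be left alone: turned steel flange, 90 mm across; origin at the centre of its underside
- roll: bystander, to be left alone: roll of masking tape, 105 mm across; origin at the centre of its underside
Not all that is in view belongs to the job. Leave any orange or purple look-alike of the carton_2 alone.

How it is judged:
On the way, in this order (a step that is already met when the one before it is completed fails the run):
1. every carton lies squarely on a mark, the green row full, the pin not yet drawn ((distance between carton_0 and green_0 below 0.011 m or distance between carton_0 and green_1 below 0.011 m or distance between carton_0 and green_2 below 0.011 m or distance between carton_0 and white_0 below 0.011 m or distance between carton_0 and white_1 below 0.011 m or distance between carton_0 and white_2 below 0.011 m) and (distance between carton_1 and green_0 below 0.011 m or distance between carton_1 and green_1 below 0.011 m or distance between carton_1 and green_2 below 0.011 m or distance between carton_1 and white_0 below 0.011 m or distance between carton_1 and white_1 below 0.011 m or distance between carton_1 and white_2 below 0.011 m) and (distance between carton_2 and green_0 below 0.011 m or distance between carton_2 and green_1 below 0.011 m or distance between carton_2 and green_2 below 0.011 m or distance between carton_2 and white_0 below 0.011 m or distance between carton_2 and white_1 below 0.011 m or distance between carton_2 and white_2 below 0.011 m) and (distance between carton_3 and green_0 below 0.011 m or distance between carton_3 and green_1 below 0.011 m or distance between carton_3 and green_2 below 0.011 m or distance between carton_3 and white_0 below 0.011 m or distance between carton_3 and white_1 below 0.011 m or distance between carton_3 and white_2 below 0.011 m) and (distance between carton_4 and green_0 below 0.011 m or distance between carton_4 and green_1 below 0.011 m or distance between carton_4 and green_2 below 0.011 m or distance between carton_4 and white_0 below 0.011 m or distance between carton_4 and white_1 below 0.011 m or distance between carton_4 and white_2 below 0.011 m) and angle between the x axis of each of carton_0, carton_1, carton_2, carton_3, carton_4 and the y axis of green_0, either way round below 0.15 rad and angle between each of carton_0, carton_1, carton_2, carton_3, carton_4's own z axis and vertical below 0.1 rad and (distance between carton_0 and green_0 below 0.011 m or distance between carton_1 and green_0 below 0.011 m or distance between carton_2 and green_0 below 0.011 m or distance between carton_3 and green_0 below 0.011 m or distance between carton_4 and green_0 below 0.011 m) and (distance between carton_0 and green_1 below 0.011 m or distance between carton_1 and green_1 below 0.011 m or distance between carton_2 and green_1 below 0.011 m or distance between carton_3 and green_1 below 0.011 m or distance between carton_4 and green_1 below 0.011 m) and (distance between carton_0 and green_2 below 0.011 m or distance between carton_1 and green_2 below 0.011 m or distance between carton_2 and green_2 below 0.011 m or distance between carton_3 and green_2 below 0.011 m or distance between carton_4 and green_2 below 0.011 m) and value of joint tray below 0.008 m and horizontal distance between lock_pin and notch above 0.1 m), for 0.2 s.
2. the lock pin hangs upright in the side notch (horizontal distance between lock_pin and notch below 0.01 m and z of lock_pin in the frame of notch between -0.005 and 0.005 m and angle between lock_pin's own z axis and vertical below 0.15 rad), for 0.2 s.
3. the tray is against the end stop (value of joint tray above 0.094 m), for 0.2 s.
At the end, for the whole second after the job is handed in: Every carton stands flat on a mark, its origin within 11 mm of the mark's point and square to it within 0.15 rad, with all three green marks occupied; the pin hangs upright in the notch (10 mm across, 5 mm in height, 0.15 rad); the tray has travelled more than 94 mm; all are at rest (all of step 2 and (distance between carton_0 and green_0 below 0.011 m or distance between carton_0 and green_1 below 0.011 m or distance between carton_0 and green_2 below 0.011 m or distance between carton_0 and white_0 below 0.011 m or distance between carton_0 and white_1 below 0.011 m or distance between carton_0 and white_2 below 0.011 m) and (distance between carton_1 and green_0 below 0.011 m or distance between carton_1 and green_1 below 0.011 m or distance between carton_1 and green_2 below 0.011 m or distance between carton_1 and white_0 below 0.011 m or distance between carton_1 and white_1 below 0.011 m or distance between carton_1 and white_2 below 0.011 m) and (distance between carton_2 and green_0 below 0.011 m or distance between carton_2 and green_1 below 0.011 m or distance between carton_2 and green_2 below 0.011 m or distance between carton_2 and white_0 below 0.011 m or distance between carton_2 and white_1 below 0.011 m or distance between carton_2 and white_2 below 0.011 m) and (distance between carton_3 and green_0 below 0.011 m or distance between carton_3 and green_1 below 0.011 m or distance between carton_3 and green_2 below 0.011 m or distance between carton_3 and white_0 below 0.011 m or distance between carton_3 and white_1 below 0.011 m or distance between carton_3 and white_2 below 0.011 m) and (distance between carton_4 and green_0 below 0.011 m or distance between carton_4 and green_1 below 0.011 m or distance between carton_4 and green_2 below 0.011 m or distance between carton_4 and white_0 below 0.011 m or distance between carton_4 and white_1 below 0.011 m or distance between carton_4 and white_2 below 0.011 m) and angle between the x axis of each of carton_0, carton_1, carton_2, carton_3, carton_4 and the y axis of green_0, either way round below 0.15 rad and angle between each of carton_0, carton_1, carton_2, carton_3, carton_4's own z axis and vertical below 0.1 rad and (distance between carton_0 and green_0 below 0.011 m or distance between carton_1 and green_0 below 0.011 m or distance between carton_2 and green_0 below 0.011 m or distance between carton_3 and green_0 below 0.011 m or distance between carton_4 and green_0 below 0.011 m) and (distance between carton_0 and green_1 below 0.011 m or distance between carton_1 and green_1 below 0.011 m or distance between carton_2 and green_1 below 0.011 m or distance between carton_3 and green_1 below 0.011 m or distance between carton_4 and green_1 below 0.011 m) and (distance between carton_0 and green_2 below 0.011 m or distance between carton_1 and green_2 below 0.011 m or distance between carton_2 and green_2 below 0.011 m or distance between carton_3 and green_2 below 0.011 m or distance between carton_4 and green_2 below 0.011 m) and value of joint tray above 0.094 m and linear speed of each of carton_0, carton_1, carton_2, carton_3, carton_4, lock_pin below 0.02 m/s); the robot touches nothing.
It fails at once if a carton is squeezed with more than 65 N a finger (130 N over both) (contact force between the fingers and carton_0 above 130 N or contact force between the fingers and carton_1 above 130 N or contact force between the fingers and carton_2 above 130 N or contact force between the fingers and carton_3 above 130 N or contact force between the fingers and carton_4 above 130 N).
It fails at once if a carton is let fall from more than 20 mm above the tray floor ((z of carton_0 in the frame of green_0 above 0.015 m and linear speed of carton_0 above 0.3 m/s and contact force between the fingers and carton_0 below 0.1 N and contact force between carton_0 and frame below 0.1 N) or (z of carton_1 in the frame of green_0 above 0.015 m and linear speed of carton_1 above 0.3 m/s and contact force between the fingers and carton_1 below 0.1 N and contact force between carton_1 and frame below 0.1 N) or (z of carton_2 in the frame of green_0 above 0.015 m and linear speed of carton_2 above 0.3 m/s and contact force between the fingers and carton_2 below 0.1 N and contact force between carton_2 and frame below 0.1 N) or (z of carton_3 in the frame of green_0 above 0.015 m and linear speed of carton_3 above 0.3 m/s and contact force between the fingers and carton_3 below 0.1 N and contact force between carton_3 and frame below 0.1 N) or (z of carton_4 in the frame of green_0 above 0.015 m and linear speed of carton_4 above 0.3 m/s and contact force between the fingers and carton_4 below 0.1 N and contact force between carton_4 and frame below 0.1 N)).
It fails at once if a carton is pressed on the sled with more than 120 N (contact force between any of carton_0, carton_1, carton_2, carton_3, carton_4 and frame above 120 N).
It fails at once if the tray is slammed along (faster than 0.45 m/s) (velocity of joint tray above 0.45 m/s).
It fails at once if a bystander is moved more than 60 mm (distance of any of cup, red_driver, cutters, square, pen, flange, roll from where it was at the start of the episode above 0.06 m).
Of carton_0, carton_1, carton_2, carton_3, carton_4 only 3 to 5 are there at a start; the rules pass over those that are not, and their reading is None.
At some moment in a run one of carton_0, carton_1, carton_2, carton_3, carton_4 may be knocked a few centimetres aside while the robot is not near it.
It also fails if it takes over 210 s, if anything falls off the work surface, if the arm or the gripper's body presses on something with over 40 N, if the wrist force passes 120 N, or if a joint passes its speed limit or range.

## Working session

There is one attempt and no reset: what is moved stays moved. The work goes in short steps, Python scripts to look and compute and a shell command to move; the robot and the scene stay as the last step left them, time stands still between calls to the robot, and variables do not carry over. Pictures are saved under pics/ and viewed, at most 14 in all, crops included, and the job is handed in when it is done.

```bash
mkdir -p pics; cat > h.py <<'E'
import numpy as np, cv2
from station import ctrl
from scipy.spatial.transform import Rotation as Ro
def cam(n,save=None):
    c=ctrl.camera(n)
    if save: cv2.imwrite('pics/'+save,c['img'])
    return c
def ray(c,px,z):
    K,R,t=map(np.array,(c['intrinsics'],c['R'],c['t']))
    d=R.T@np.linalg.inv(K)@np.array([px[0],px[1],1.]); o=-R.T@t
    return o+d*(z-o[2])/d[2]
def proj(c,X):
    K,R,t=map(np.array,(c['intrinsics'],c['R'],c['t']))
    p=K@(R@np.array(X)+t); return p[:2]/p[2]
E
python3 - <<'E'
from h import *
o=ctrl.get_obs(); print({k:np.round(v,3) for k,v in o.items()},ctrl.tcp_to_grasp)
for n in('top','scene','wrist'):
    c=cam(n,n+'0.png'); print(n,np.round(-np.array(c['R']).T@np.array(c['t']),3),np.round(c['intrinsics'],1).tolist())
E
```

```text
{'time_s': np.float64(0.0), 'qpos': array([-1.358,  0.3  ,  1.522,  0.   ,  1.321, -0.067]), 'joint_vel': array([-0.   , -0.001,  0.001, -0.   ,  0.001, -0.003]), 'tau': array([ 0.0000e+00, -5.3180e+01, -3.5274e+01,  7.1000e-02,  2.4000e-02,
       -0.0000e+00]), 'ee_pos': array([ 0.152, -0.529,  0.404]), 'eef_rot': array([-3.14, -0.  ,  0.28]), 'force': array([-0.388, -0.601,  0.622]), 'moment': array([0.013, 0.054, 0.028]), 'grip_force': np.float64(0.0), 'grip_width': np.float64(0.094)} 0.1804
top [0.282 0.106 1.296] [[456.4, 0.0, 325.5], [0.0, 456.4, 238.9], [0.0, 0.0, 1.0]]
scene [-0.389 -0.725  1.268] [[525.1, 0.0, 317.3], [0.0, 525.1, 238.6], [0.0, 0.0, 1.0]]
wrist [ 0.225 -0.508  0.384] [[392.5, 0.0, 324.2], [0.0, 392.5, 236.4], [0.0, 0.0, 1.0]]
```

View pics/top0.png

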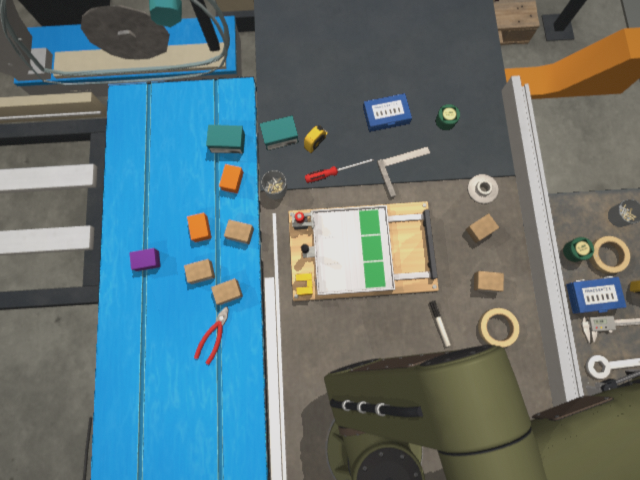

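View pics/scene0.png

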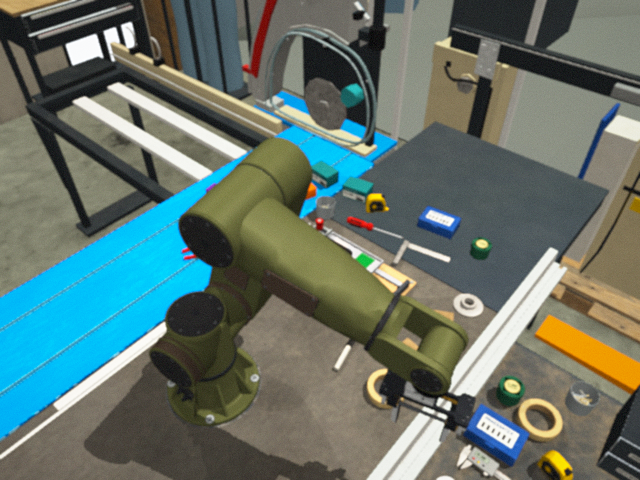

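The top view shows five brown cartons at (238,231), (199,271), (227,291), (484,228) and (490,281). The look-alikes are orange at (231,178) and (198,227) and purple at (145,259). The sled spans about (290..437, 203..299), with the red pin head at (300,217), black knob at (305,250), yellow bracket at (303,285) and green row at x≈372. In the scene view the arm hides most of the work.

```bash
cat >> h.py <<'E'
def blobs(img,lo,hi,amin):
    m=cv2.inRange(cv2.cvtColor(img,cv2.COLOR_BGR2HSV),np.array(lo),np.array(hi))
    m=cv2.morphologyEx(m,cv2.MORPH_OPEN,np.ones((3,3)))
    cs=cv2.findContours(m,cv2.RETR_EXTERNAL,cv2.CHAIN_APPROX_NONE)[0]
    return [c for c in cs if cv2.contourArea(c)>amin]
def rect(c,k,z):
    "min-area rectangle of contour k cast on plane z: centre, yaw of long side, sizes mm"
    P=np.array([ray(c,p[0],z)[:2] for p in k])*1000
    (x,y),(w,h),a=cv2.minAreaRect(P.astype(np.float32))
    if w<h: w,h,a=h,w,a+90
    a=(a+90)%180-90
    return np.round([x/1000,y/1000],4),np.round(np.radians(a),3),np.round([w,h],1)
E
python3 - <<'E'
from h import *
c=cam('top');im=c['img']; h=cv2.cvtColor(im,cv2.COLOR_BGR2HSV)
for p in [(238,231),(199,271),(227,291),(484,228),(490,281),(231,178),(198,227),(372,248),(300,216),(303,287),(420,250),(340,250)]: print(p,h[p[1],p[0]])
for nm,lo,hi,z in [('brown',(8,60,90),(20,150,255),.04),('green',(50,120,80),(75,255,255),.025),('red',(0,170,100),(6,255,255),.084),('yel',(22,150,120),(32,255,255),.058),('white',(0,0,200),(180,40,255),.025)]:
    for k in blobs(im,lo,hi,40): print(nm,k.reshape(-1,2).mean(0).round(),*rect(c,k,z))
E
```

```text
(238, 231) [ 16 103 190]
(199, 271) [ 16 103 189]
(227, 291) [ 16 103 191]
(484, 228) [ 16 101 176]
(490, 281) [ 16 102 187]
(231, 178) [ 14 199 225]
(198, 227) [ 14 198 225]
(372, 248) [ 66 139 176]
(300, 216) [ 12  29 196]
(303, 287) [ 24 168 203]
(420, 250) [ 20  91 227]
(340, 250) [ 23   4 227]
brown [481. 325.] [ 0.3012 -0.312 ] -0.188 [59.6 15.3]
brown [298. 286.] [0.4311 0.1735] 1.518 [38.6 38.6]
brown [226. 291.] [0.4354 0.3739] -1.27 [71.3 50.9]
brown [365. 291.] [ 0.4197 -0.0098] 1.509 [399.4  66.1]
brown [490. 281.] [ 0.4189 -0.3524] 1.424 [74.4 54. ]
brown [198. 271.] [0.496  0.4494] -1.381 [72.8 49.7]
brown [305. 263.] [0.4984 0.1562] 1.514 [55.7 36.6]
brown [610. 254.] [ 0.4725 -0.7033] -0.19 [107.3 102.5]
brown [238. 231.] [0.6035 0.3378] 1.26 [71.2 49.6]
brown [408. 245.] [ 0.5302 -0.1391] 0.008 [148.9 100.3]
brown [298. 236.] [0.5833 0.161 ] 0.017 [111.   67.7]
brown [484. 226.] [ 0.5729 -0.3577] -1.067 [74.7 53.4]
brown [390. 210.] [ 0.6406 -0.1002] -0.063 [35.7 22.9]
brown [  7. 110.] [1.0228 1.0287] 1.508 [40.4 19.8]
brown [ 58. 107.] [1.0258 0.8721] -1.524 [261.6
[... 723 characters left out ...]
] [ 0.4502 -0.1395] -1.556 [98.4 14. ]
white [280. 370.] [0.2304 0.2362] 0.002 [565.5   8.5]
white [275. 248.] [0.5522 0.2367] -0.038 [66.9  5.7]
white [ 44. 239.] [0.6177 0.8949] -1.569 [254.7  60.4]
white [404. 217.] [ 0.6192 -0.1367] -1.564 [96.8 14.3]
white [339. 252.] [0.5306 0.0571] 0.009 [233.  133.3]
white [385. 249.] [ 0.5319 -0.0751] 0.015 [230.4  20. ]
white [480. 186.] [ 0.6987 -0.3699] -0.761 [80.7 63.3]
white [ 46. 177.] [0.8072 0.9042] -1.569 [272.1  58.8]
white [406. 156.] [ 0.8058 -0.1643] -1.332 [134.8  16.4]
white [544. 235.] [ 0.563  -0.5306] 0.001 [600.6  25.3]
white [388. 107.] [ 0.9635 -0.1217] -1.468 [89.7 44.7]
white [522. 110.] [ 0.9362 -0.5292] -0.003 [134.3  21.6]
```

```bash
cat >> h.py <<'E'
def to(x,y,zg,yaw):
    "print row (cm, rad) that brings grasp point to x,y,zg at world yaw, tool straight down"
    o=ctrl.get_obs(); R=Ro.from_euler('xyz',o['eef_rot']); Rt=Ro.from_euler('xyz',[np.pi,0,yaw])
    d=R.inv().apply(np.array([x,y,zg+ctrl.tcp_to_grasp])-o['ee_pos'])*100
    print('row',np.round(d,2).tolist(),np.round((R.inv()*Rt).as_rotvec(),3).tolist(),'dist',round(np.linalg.norm(d),1))
E
R='[44.5,-44.1,-4.6,0,0,0.28]'; python3 -m jog "[[22,-22,-4.6,0,0,0.14],[22,-22,-4.6,0,0,0.14],[22,-22,-4.6,0,0,0.14],[22,-22,-4.6,0,0,0.14],[22,-22,-4.6,0,0,0.14],[22,-22,-4.6,0,0,0.14],[22,-22,-4.6,0,0,0.14],[22,-22,-4.6,0,0,0.14]]" 100 25
python3 -c "
from h import *
to(.458,.018,.45-.1804,0)"
```

```text
time_s: 1.0
ee_pos: [0.3032, -0.2549, 0.4511]
eef_rot: [3.141, -0.001, 0.143]
force: [-1.0, 0.2, 0.4]
grip_width: 0.0944
grip_force: 0.0
row [19.21, -24.81, 0.11] [0.001, -0.001, 0.143] dist 31.4
```

```bash
python3 -m jog "[[19.2,-24.8,0.1,0,0,0.143],[19.2,-24.8,0.1,0,0,0.143],[19.2,-24.8,0.1,0,0,0.143],[19.2,-24.8,0.1,0,0,0.143],[19.2,-24.8,0.1,0,0,0.143],[19.2,-24.8,0.1,0,0,0.143],[19.2,-24.8,0.1,0,0,0.143],[19.2,-24.8,0.1,0,0,0.143]]"
python3 - <<'E'
from h import *
c=cam('wrist','w1.png'); im=c['img']; print(np.round(ctrl.get_obs()['ee_pos'],4))
for nm,lo,hi,z in [('green',(50,120,80),(75,255,255),.025),('red',(0,150,100),(8,255,255),.084),('red2',(172,150,100),(180,255,255),.084),('yel',(22,150,120),(32,255,255),.058),('black',(0,0,0),(180,255,50),.098),('white',(0,0,190),(180,40,255),.025)]:
    for k in blobs(im,lo,hi,150): print(nm,k.reshape(-1,2).mean(0).round(),*rect(c,k,z))
E
```

```text
time_s: 1.8
ee_pos: [0.4593, 0.017, 0.4488]
eef_rot: [-3.141, 0.001, -0.001]
force: [0.6, -1.0, -0.9]
grip_width: 0.0939
grip_force: 0.0
[0.4587 0.0158 0.4489]
green [377. 208.] [ 0.4565 -0.038 ] 0.017 [69.6 52.1]
green [384. 131.] [ 0.5327 -0.0414] 0.023 [69.6 43.5]
green [382.  47.] [ 0.6094 -0.0366] 0.164 [74.8 43.6]
red [143.  15.] [0.6223 0.1602] 1.57 [24.9 22.7]
yel [184. 244.] [0.4308 0.1581] 1.569 [43.1 35.7]
yel [177. 213.] [0.4585 0.1588] -1.534 [42.1 17.3]
black [585. 399.] [ 0.2777 -0.2472] -0.002 [152.4 117. ]
black [ 55. 404.] [0.2688 0.2895] -0.005 [171.7 133.5]
black [447. 330.] [ 0.3573 -0.0991] 0.499 [112.7  27.5]
black [201. 330.] [0.3579 0.1335] -0.498 [113.5  28.3]
white [148. 466.] [0.1302 0.2447] -0.003 [46.5 23.5]
white [520. 336.] [ 0.3049 -0.2061] 0.233 [57.4 11.3]
white [290. 251.] [0.4099 0.0534] 1.569 [121.6   2.3]
white [466. 213.] [ 0.4502 -0.138 ] 1.491 [98.3 20.2]
white [115. 274.] [0.3724 0.2457] -0.001 [203.1  26.2]
white [213. 104.] [0.5595 0.126 ] 0.008 [78.8  3.6]
white [334. 111.] [0.531  0.0176] 0.006 [232.8 206.4]
white [457.  72.] [ 0.5678 -0.1374] 0.005 [165.5  97.3]
white [119. 169.] [0.4764 0.2257] -0.0 [348.6   9.3]
```

View pics/w1.png

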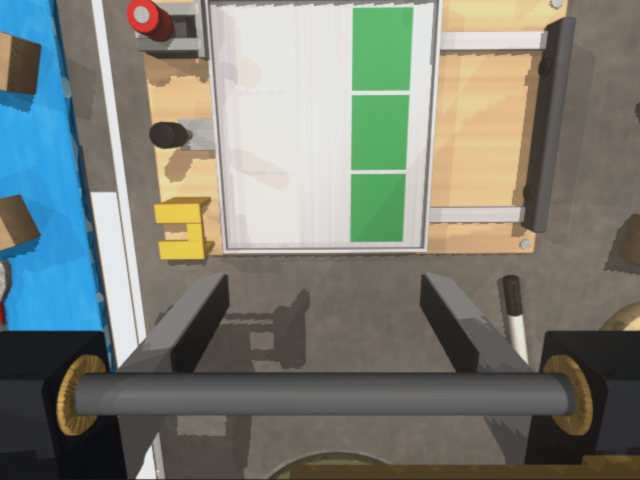

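The wrist view shows the tray with the green row at x≈380, the red pin head at (143,15), the knob at (168,134), and the bracket at (180,232) with its slot open to the left (+y). Tray yaw is about 0.006 and its centre about (0.533, 0.0175), which agrees with the top view. Next I look at the right-hand cartons.

```bash
python3 -m jog "[[-3,37.1,3,0,0,0],[-3,37.1,3,0,0,0],[-3,37.1,3,0,0,0],[-3,37.1,3,0,0,0],[-3,37.1,3,0,0,0],[-3,37.1,3,0,0,0],[-3,37.1,3,0,0,0],[-3,37.1,3,0,0,0]]"
python3 -m jog "[[0,0,0,0,0,0],[0,0,0,0,0,0],[0,0,0,0,0,0]]"
python3 - <<'E'
from h import *
c=cam('wrist','w2.png'); im=c['img']; h=cv2.cvtColor(im,cv2.COLOR_BGR2HSV)
for k in blobs(im,(8,60,150),(20,150,255),600):
    p=k.reshape(-1,2).mean(0).astype(int); print(p,h[p[1],p[0]],*rect(c,k,.04))
    q=cv2.approxPolyDP(k,5,True).reshape(-1,2); print([np.round(ray(c,v,.04)[:2],4).tolist() for v in q])
E
```

```text
time_s: 2.65
ee_pos: [0.4243, -0.3598, 0.4188]
eef_rot: [-3.141, 0.001, -0.008]
force: [-0.2, -0.0, 0.8]
grip_width: 0.0938
grip_force: 0.0
time_s: 2.95
ee_pos: [0.4266, -0.3546, 0.4199]
eef_rot: [3.142, -0.0, -0.003]
force: [0.2, -1.1, -0.1]
grip_width: 0.094
grip_force: 0.0
[320 317] [ 16  45 135] [ 0.3143 -0.3505] -0.648 [103.9  57. ]
[[0.3446, -0.3965], [0.3553, -0.3619], [0.333, -0.329], [0.2918, -0.3179], [0.2626, -0.3328], [0.2602, -0.3453], [0.3065, -0.3315], [0.3296, -0.3519], [0.3458, -0.352], [0.3489, -0.3757], [0.336, -0.4007]]
[104 215] [ 18  94 235] [ 0.4266 -0.152 ] 1.567 [92.4 33.4]
[[0.4435, -0.1066], [0.41, -0.1062], [0.4146, -0.1976], [0.4385, -0.1929], [0.4292, -0.1358], [0.4405, -0.1357], [0.4433, -0.1463]]
[325 223] [ 17  95 223] [ 0.4178 -0.3557] 1.416 [70.2 52. ]
[[0.4464, -0.3248], [0.3984, -0.3179], [0.3892, -0.3868], [0.4368, -0.3924]]
[ 64 150] [ 20  89 244] [ 0.4891 -0.1205] 0.006 [58.4 30.5]
[[0.5184, -0.135], [0.5159, -0.1232], [0.5024, -0.1137], [0.5067, -0.1056], [0.46, -0.1068], [0.46, -0.1205], [0.4672, -0.1281], [0.46, -0.126], [0.4599, -0.1333]]
[54 40] [ 21  88 244] [ 0.5761 -0.1292] -0.786 [128.5  63.3]
[[0.6012, -0.1949], [0.5993, -0.1076], [0.5092, -0.1052], [0.5495, -0.1112], [0.5629, -0.107], [0.5675, -0.1205], [0.5775, -0.1232], [0.579, -0.1352], [0.5866, -0.1083], [0.5874, -0.1201], [0.5963, -0.1234], [0.5968, -0.1935]]
[329  45] [ 16  97 215] [ 0.5713 -0.3586] -1.068 [69.9 49.6]
[[0.6057, -0.3794], [0.6043, -0.3672], [0.5761, -0.3172], [0.5342, -0.34], [0.5658, -0.3995]]
[175 115] [ 20  89 244] [ 0.5094 -0.2238] -0.007 [193.7  11.1]
[[0.6063, -0.2193], [0.5289, -0.2192], [0.5206, -0.2253], [0.513, -0.2237], [0.5173, -0.2197], [0.5054, -0.2247], [0.4969, -0.2194], [0.4899, -0.2258], [0.4714, -0.2194], [0.4569, -0.2262], [0.4365, -0.2177], [0.4308, -0.2256], [0.4125, -0.2276], [0.6062, -0.2275]]
```

View pics/w2.png

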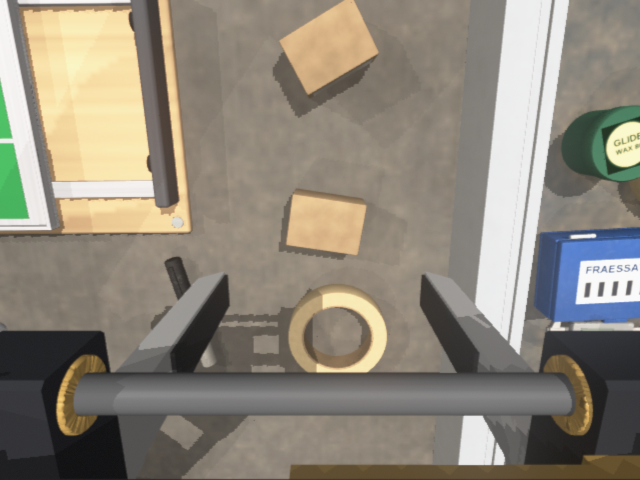

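Carton A is at pixel (329,45) and carton B at (325,223); both are plain brown and measure 70 x 50 on the 40 mm plane, so they fit. The tape roll is close to B, so I will open the fingers only partly. B goes first.

```bash
python3 -m jog "[[-0.5,0.1,8,0,0,-0.8],[-0.5,0.1,8,0,0,-0.8],[-0.5,0.1,8,0,0,-0.8],[-0.5,0.1,8,0,0,-0.8],[-0.5,0.1,8,0,0,-0.8],[-0.5,0.1,8,0,0,-0.8],[-0.5,0.1,8,0,0,-0.8]]" 75 25
python3 -c "
from h import *
to(.417,-.3555,.10,1.42)"
```

```text
time_s: 3.7
ee_pos: [0.4221, -0.3552, 0.34]
eef_rot: [3.141, -0.0, 0.799]
force: [0.1, 0.3, 0.5]
grip_width: 0.0704
grip_force: 0.0
row [-0.38, -0.35, 5.96] [0.001, 0.0, -0.621] dist 6.0
```

```bash
python3 -m jog "[[-0.4,-0.35,6,0,0,-0.62],[-0.4,-0.35,6,0,0,-0.62],[-0.4,-0.35,6,0,0,-0.62],[-0.4,-0.35,6,0,0,-0.62],[-0.4,-0.35,6,0,0,-0.62],[-0.4,-0.35,6,0,0,-0.62]]"
python3 -c "
from h import *
to(.417,-.3555,.028,1.42)"
```

```text
time_s: 4.3
ee_pos: [0.4168, -0.3561, 0.2799]
eef_rot: [3.141, 0.0, 1.413]
force: [-0.7, 0.1, 0.5]
grip_width: 0.0702
grip_force: 0.0
row [0.06, 0.01, 7.15] [0.0, 0.0, -0.007] dist 7.1
```

```bash
python3 -m jog "[[0,0,3.5,0,0,0],[0,0,5.5,0,0,0],[0,0,7.1,0,0,0],[0,0,7.1,0,0,0],[0,0,7.1,0,0,0]]" 75
python3 -m jog "[[0,0,0,0,0,0],[0,0,0,0,0,0],[0,0,0,0,0,0],[0,0,0,0,0,0],[0,0,0,0,0,0]]" 10 25
python3 -m jog "[[0,0,-4,0,0,0],[0,0,-8,0,0,0],[0,0,-9,0,0,0],[0,0,-9,0,0,0]]"
python3 -c "
from h import *
to(.457,-.038,.12,3.1416);to(.457,-.038,.12,0)"
```

```text
time_s: 4.8
ee_pos: [0.4168, -0.3564, 0.2092]
eef_rot: [3.141, 0.0, 1.414]
force: [1.2, -0.2, -0.0]
grip_width: 0.0707
grip_force: 0.0
time_s: 5.3
ee_pos: [0.4168, -0.3565, 0.2093]
eef_rot: [3.141, 0.001, 1.417]
force: [-1.4, 1.3, 6.9]
grip_width: 0.0498
grip_force: 25.0
time_s: 5.7
ee_pos: [0.4167, -0.3564, 0.3]
eef_rot: [3.139, 0.002, 1.417]
force: [0.0, 0.5, -0.3]
grip_width: 0.0498
grip_force: 25.0
row [32.08, -0.91, -0.09] [0.0, 0.003, -1.725] dist 32.1
row [32.08, -0.91, -0.09] [0.003, -0.0, 1.417] dist 32.1
```

```bash
python3 -m jog "[[26,-0.8,0,0,0,1.15],[26,-0.8,0,0,0,1.15],[26,-0.8,0,0,0,1.15],[26,-0.8,0,0,0,1.15],[26,-0.8,0,0,0,1.15],[26,-0.8,0,0,0,1.15],[26,-0.8,0,0,0,1.15],[26,-0.8,0,0,0,1.15]]"
python3 -c "
from h import *
to(.457,-.038,.12,0.006)"
```

```text
time_s: 6.5
ee_pos: [0.4484, -0.0972, 0.297]
eef_rot: [-3.14, 0.002, 0.276]
force: [0.5, 0.0, -1.1]
grip_width: 0.05
grip_force: 25.0
row [2.44, -5.46, -0.34] [-0.001, 0.002, 0.27] dist 6.0
```

```bash
python3 -m jog "[[2.4,-5.5,0,0,0,0.27],[2.4,-5.5,0,0,0,0.27],[2.4,-5.5,0,0,0,0.27],[2.4,-5.5,0,0,0,0.27],[2.4,-5.5,0,0,0,0.27]]"
python3 -c "
from h import *
to(.457,-.038,.0545,0.006)"
```

```text
time_s: 7.0
ee_pos: [0.4563, -0.0394, 0.298]
eef_rot: [-3.141, 0.001, 0.013]
force: [0.4, -1.0, -0.2]
grip_width: 0.0497
grip_force: 25.0
row [0.08, -0.14, 6.31] [-0.0, 0.001, 0.007] dist 6.3
```

```bash
python3 -m jog "[[0,-0.1,3,0,0,0],[0,-0.1,5,0,0,0],[0,-0.1,5.9,0,0,0],[0,-0.1,6.3,0,0,0],[0,-0.1,6.3,0,0,0]]"
python3 -m jog "[[0,0,0,0,0,0],[0,0,0,0,0,0],[0,0,0,0,0,0]]" 64
python3 -m jog "[[0,0,-4,0,0,0],[0,0,-8,0,0,0],[0,0,-8,0,0,0]]"
python3 -c "
from h import *
to(.5713,-.3586,.11,-1.068)"
```

```text
time_s: 7.5
ee_pos: [0.4566, -0.0381, 0.2357]
eef_rot: [-3.142, 0.0, 0.011]
force: [-0.2, -0.7, -0.9]
grip_width: 0.05
grip_force: 25.0
time_s: 7.8
ee_pos: [0.4566, -0.0377, 0.2362]
eef_rot: [3.141, -0.001, 0.011]
force: [0.1, -1.2, -0.2]
grip_width: 0.0598
grip_force: 0.0
time_s: 8.1
ee_pos: [0.4572, -0.0378, 0.3204]
eef_rot: [3.14, -0.008, 0.011]
force: [1.2, 1.1, -0.5]
grip_width: 0.0603
grip_force: 0.0
row [11.05, 32.2, 3.13] [-0.003, -0.008, 1.079] dist 34.2
```

```bash
python3 -m jog "[[11,32.2,0,0,0,1.08],[11,32.2,0,0,0,1.08],[11,32.2,0,0,0,1.08],[11,32.2,0,0,0,1.08],[11,32.2,0,0,0,1.08],[11,32.2,0,0,0,1.08],[11,32.2,0,0,0,1.08],[11,32.2,0,0,0,1.08]]" 90
python3 - <<'E'
from h import *
to(.5713,-.3586,.028,-1.068)
c=cam('top'); 
for k in blobs(c['img'],(8,60,150),(20,150,255),200):
    r=rect(c,k,.04)
    if r[2][0]<110: print(k.reshape(-1,2).mean(0).round(),*r)
    if 60<r[2][0]<80: print(rect(c,k,.065))
E
```

```text
time_s: 8.9
ee_pos: [0.5698, -0.3626, 0.3138]
eef_rot: [3.141, 0.0, -1.079]
force: [-0.1, 1.3, 0.5]
grip_width: 0.0847
grip_force: 0.0
row [-0.27, -0.33, 10.54] [0.001, 0.0, -0.011] dist 10.5
[226. 291.] [0.4357 0.3758] -1.286 [68.3 48.6]
(array([0.4326, 0.3705]), np.float64(-1.286), array([66.9, 47.6]))
[193. 275.] [0.484  0.4655] -1.361 [68.4 47.3]
(array([0.4799, 0.4583]), np.float64(-1.361), array([67.1, 46.4]))
[374. 270.] [ 0.4628 -0.0406] 0.017 [66.6 49.9]
(array([ 0.4592, -0.0377]), np.float64(0.017), array([65.3, 48.9]))
[298. 238.] [0.5783 0.1606] 0.01 [90.8 66.4]
[238. 231.] [0.6047 0.3391] 1.272 [67.5 47.5]
(array([0.5983, 0.3344]), np.float64(1.272), array([66.2, 46.6]))
[482. 226.] [ 0.5744 -0.3575] -1.051 [69.1 48. ]
(array([ 0.5686, -0.3483]), np.float64(-1.051), array([67.7, 47. ]))
```

```bash
python3 -m jog "[[-0.3,-0.3,4,0,0,0],[-0.3,-0.3,8,0,0,0],[-0.3,-0.3,9.8,0,0,0],[-0.3,-0.3,10.5,0,0,0],[-0.3,-0.3,10.5,0,0,0]]" 80
python3 -m jog "[[0,0,0,0,0,0],[0,0,0,0,0,0],[0,0,0,0,0,0],[0,0,0,0,0,0],[0,0,0,0,0,0]]" 10 25
python3 -m jog "[[0,0,-4,0,0,0],[0,0,-8,0,0,0],[0,0,-9,0,0,0],[0,0,-9,0,0,0]]"
python3 -c "
from h import *
to(.533,-.0375,.12,0.006)"
```

```text
time_s: 9.45
ee_pos: [0.5712, -0.3544, 0.2109]
eef_rot: [3.142, 0.0, -1.069]
force: [-0.6, -0.6, -0.3]
grip_width: 0.0756
grip_force: 0.0
time_s: 9.95
ee_pos: [0.5711, -0.3547, 0.2116]
eef_rot: [-3.141, -0.001, -1.07]
force: [-1.6, 1.0, 5.6]
grip_width: 0.0501
grip_force: 25.0
time_s: 10.35
ee_pos: [0.5711, -0.3545, 0.3023]
eef_rot: [-3.14, -0.003, -1.07]
force: [0.6, 0.4, -1.5]
grip_width: 0.0499
grip_force: 25.0
row [-29.63, -11.89, 0.13] [0.0, -0.003, -1.076] dist 31.9
```

```bash
python3 -m jog "[[-29.8,-11.6,0,0,0,-1.07],[-29.8,-11.6,0,0,0,-1.07],[-29.8,-11.6,0,0,0,-1.07],[-29.8,-11.6,0,0,0,-1.07],[-29.8,-11.6,0,0,0,-1.07],[-29.8,-11.6,0,0,0,-1.07],[-29.8,-11.6,0,0,0,-1.07],[-29.8,-11.6,0,0,0,-1.07]]"
python3 -m jog "[[0,0,2,0,0,0],[0,0,2,0,0,0],[0,0,2,0,0,0]]"
python3 -c "
from h import *
to(.530,-.0375,.057,0.006)"
```

```text
time_s: 11.15
ee_pos: [0.529, -0.035, 0.2991]
eef_rot: [-3.141, 0.003, 0.008]
force: [-0.4, -0.9, -1.0]
grip_width: 0.05
grip_force: 25.0
time_s: 11.45
ee_pos: [0.5295, -0.0382, 0.2799]
eef_rot: [-3.141, 0.002, -0.002]
force: [0.1, 0.3, -1.2]
grip_width: 0.0501
grip_force: 25.0
row [0.05, -0.07, 4.25] [-0.0, 0.002, -0.008] dist 4.3
```

```bash
python3 -m jog "[[0,0,2.5,0,0,0],[0,0,3.7,0,0,0],[0,-0.05,4.2,0,0,0],[0,-0.05,4.2,0,0,0]]"
python3 -m jog "[[0,0,0,0,0,0],[0,0,0,0,0,0],[0,0,0,0,0,0]]" 64
python3 -m jog "[[0,0,-4,0,0,0],[0,0,-8,0,0,0],[0,0,-8,0,0,0]]"
python3 -c "
from h import *
to(.40,.37,.25,1.5708)"
```

```text
time_s: 11.85
ee_pos: [0.5296, -0.0371, 0.2384]
eef_rot: [-3.141, 0.001, -0.0]
force: [-0.5, -1.4, -1.3]
grip_width: 0.05
grip_force: 25.0
time_s: 12.15
ee_pos: [0.5297, -0.0369, 0.2393]
eef_rot: [3.141, -0.001, 0.0]
force: [0.7, -0.6, 0.2]
grip_width: 0.0599
grip_force: 0.0
time_s: 12.45
ee_pos: [0.5302, -0.0369, 0.324]
eef_rot: [3.14, -0.009, 0.0]
force: [-0.2, 0.5, -0.4]
grip_width: 0.0601
grip_force: 0.0
row [-12.91, -40.69, -10.8] [0.008, -0.006, -1.57] dist 44.0
```

```bash
python3 -m jog "[[-3,-36.7,-10,0,0,-1.2],[-3,-36.7,-10,0,0,-1.2],[-3,-36.7,-10,0,0,-1.2],[-3,-36.7,-10,0,0,-1.2],[-3,-36.7,-10,0,0,-1.2],[-3,-36.7,-10,0,0,-1.2],[-3,-36.7,-10,0,0,-1.2],[-3,-36.7,-10,0,0,-1.2]]" 80
python3 -m jog "[[0,0,0,0,0,-0.37],[0,0,0,0,0,-0.37],[0,0,0,0,0,-0.37],[0,0,0,0,0,-0.37],[0,0,0,0,0,-0.37],[0,0,0,0,0,-0.37]]"
python3 - <<'E'
from h import *
c=cam('wrist','w3.png'); im=c['img']; print(np.round(ctrl.get_obs()['ee_pos'],4))
for k in blobs(im,(8,60,150),(20,150,255),600):
    p=k.reshape(-1,2).mean(0).astype(int); r=rect(c,k,.042)
    if 40<r[2][0]<100: print(p,*r)
E
```

```text
time_s: 13.25
ee_pos: [0.4985, 0.333, 0.4192]
eef_rot: [3.141, -0.001, 1.208]
force: [0.2, -0.3, 0.4]
grip_width: 0.0748
grip_force: 0.0
time_s: 13.85
ee_pos: [0.4994, 0.33, 0.4185]
eef_rot: [-3.142, 0.0, 1.568]
force: [1.0, 0.1, -0.4]
grip_width: 0.075
grip_force: 0.0
[0.4994 0.33   0.4186]
[437 203] [0.604  0.3394] 1.267 [68.1 48.1]
[254 179] [0.4387 0.3656] 0.295 [49.1 45.8]
[297  48] [0.4784 0.4707] -1.36 [68.9 48.4]
```

View pics/w3.png

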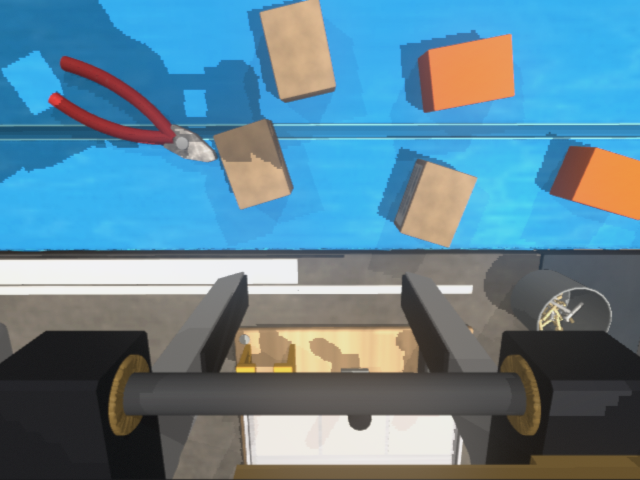

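The wrist view shows brown cartons at (437,203), (254,165) and (297,48), oranges at (466,73) and (610,180), and the cutters' jaws at (210,155) beside the middle carton. The carton at (297,48) is the one that was knocked aside. I take the carton at (437,203) first.

```bash
python3 -c "
from h import *
to(.603,.339,.11,1.267)"
```

```text
row [0.92, 10.36, 12.81] [-0.0, 0.0, 0.302] dist 16.5
```

```bash
python3 -m jog "[[0.9,10.4,12.8,0,0,0.3],[0.9,10.4,12.8,0,0,0.3],[0.9,10.4,12.8,0,0,0.3],[0.9,10.4,12.8,0,0,0.3],[0.9,10.4,12.8,0,0,0.3],[0.9,10.4,12.8,0,0,0.3],[0.9,10.4,12.8,0,0,0.3]]"
python3 -c "
from h import *
to(.603,.339,.031,1.267)"
```

```text
time_s: 14.6
ee_pos: [0.6029, 0.3393, 0.2926]
eef_rot: [3.14, -0.002, 1.271]
force: [-0.6, -0.0, 0.8]
grip_width: 0.0752
grip_force: 0.0
row [-0.04, -0.0, 8.12] [0.002, -0.002, 0.004] dist 8.1
```

```bash
python3 -m jog "[[0,0,4,0,0,0],[0,0,7,0,0,0],[0,0,8.1,0,0,0],[0,0,8.1,0,0,0],[0,0,8.1,0,0,0]]"
python3 -m jog "[[0,0,0,0,0,0],[0,0,0,0,0,0],[0,0,0,0,0,0],[0,0,0,0,0,0],[0,0,0,0,0,0]]" 10 25
python3 -m jog "[[0,0,-4,0,0,0],[0,0,-8,0,0,0],[0,0,-10,0,0,0],[0,0,-10,0,0,0]]"
python3 -c "
from h import *
to(.609,-.037,.13,0.006)"
```

```text
time_s: 15.1
ee_pos: [0.6037, 0.3393, 0.212]
eef_rot: [3.14, -0.002, 1.271]
force: [0.2, -0.5, 0.8]
grip_width: 0.0752
grip_force: 0.0
time_s: 15.6
ee_pos: [0.6035, 0.3391, 0.2103]
eef_rot: [3.141, -0.0, 1.27]
force: [-0.9, -0.0, 4.9]
grip_width: 0.0502
grip_force: 25.0
time_s: 16.0
ee_pos: [0.6036, 0.3392, 0.3131]
eef_rot: [3.138, -0.004, 1.27]
force: [-1.0, 0.3, -0.7]
grip_width: 0.0501
grip_force: 25.0
row [-35.77, 11.64, 0.18] [0.001, -0.006, 1.264] dist 37.6
```

```bash
python3 -m jog "[[-35.8,11.6,0,0,0,1.1],[-35.8,11.6,0,0,0,1.1],[-35.8,11.6,0,0,0,1.1],[-35.8,11.6,0,0,0,1.1],[-35.8,11.6,0,0,0,1.1],[-35.8,11.6,0,0,0,1.1],[-35.8,11.6,0,0,0,1.1],[-35.8,11.6,0,0,0,1.1]]"
python3 -m jog "[[0,0,2,0,0,0.16],[0,0,2,0,0,0.16],[0,0,2,0,0,0.16],[0,0,2,0,0,0.16]]"
python3 -c "
from h import *
to(.609,-.037,.0540,0.006)"
```

```text
time_s: 16.8
ee_pos: [0.6077, -0.0408, 0.3078]
eef_rot: [-3.141, 0.002, 0.162]
force: [0.1, 0.3, -0.7]
grip_width: 0.0497
grip_force: 25.0
time_s: 17.2
ee_pos: [0.6084, -0.0366, 0.2899]
eef_rot: [-3.142, -0.0, 0.015]
force: [-0.2, -0.1, 0.4]
grip_width: 0.0498
grip_force: 25.0
row [0.06, 0.04, 5.55] [-0.0, -0.0, 0.009] dist 5.5
```

```bash
python3 -m jog "[[0,0,3,0,0,0],[0,0,5,0,0,0],[0,0,5.5,0,0,0],[0,0,5.5,0,0,0]]"
python3 -m jog "[[0,0,0,0,0,0],[0,0,0,0,0,0],[0,0,0,0,0,0]]" 64
python3 -m jog "[[0,0,-4,0,0,0],[0,0,-8,0,0,0],[0,0,-8,0,0,0]]"
python3 - <<'E'
from h import *
to(.42,.37,.16,1.77)
c=cam('top'); 
for k in blobs(c['img'],(8,60,150),(20,150,255),200):
    r=rect(c,k,.042)
    if 60<r[2][0]<80: print(k.reshape(-1,2).mean(0).round(),*r,rect(c,k,.065)[0])
E
```

```text
time_s: 17.6
ee_pos: [0.6084, -0.0367, 0.235]
eef_rot: [-3.142, 0.0, 0.013]
force: [0.1, 0.3, -0.9]
grip_width: 0.0497
grip_force: 25.0
time_s: 17.9
ee_pos: [0.6084, -0.0371, 0.2353]
eef_rot: [3.141, -0.001, 0.011]
force: [0.0, 0.8, 0.1]
grip_width: 0.0597
grip_force: 0.0
time_s: 18.2
ee_pos: [0.6089, -0.0373, 0.3207]
eef_rot: [3.14, -0.009, 0.011]
force: [0.1, 0.3, -0.1]
grip_width: 0.0602
grip_force: 0.0
row [-18.44, -40.93, -2.19] [0.009, -0.006, -1.759] dist 44.9
[226. 291.] [0.4354 0.3754] -1.286 [68.2 48.5] [0.4326 0.3705]
[191. 278.] [0.4778 0.4704] -1.357 [68.4 47.2] [0.4742 0.4637]
```

```bash
python3 -m jog "[[-13,-40,-2,0,0,-1.1],[-13,-40,-2,0,0,-1.1],[-13,-40,-2,0,0,-1.1],[-13,-40,-2,0,0,-1.1],[-13,-40,-2,0,0,-1.1],[-13,-40,-2,0,0,-1.1],[-13,-40,-2,0,0,-1.1],[-13,-40,-2,0,0,-1.1]]" 80
python3 -c "
from h import *
to(.478,.4705,.12,1.783)"
```

```text
time_s: 19.05
ee_pos: [0.4797, 0.3432, 0.3328]
eef_rot: [-3.141, 0.001, 1.116]
force: [0.7, 0.0, -0.5]
grip_width: 0.0751
grip_force: 0.0
row [11.37, -5.74, 3.23] [-0.001, 0.001, -0.667] dist 13.1
```

```bash
python3 -m jog "[[11.4,-5.7,3.2,0,0,-0.667],[11.4,-5.7,3.2,0,0,-0.667],[11.4,-5.7,3.2,0,0,-0.667],[11.4,-5.7,3.2,0,0,-0.667],[11.4,-5.7,3.2,0,0,-0.667],[11.4,-5.7,3.2,0,0,-0.667],[11.4,-5.7,3.2,0,0,-0.667]]"
python3 -c "
from h import *
to(.478,.4705,.031,1.783)"
```

```text
time_s: 19.75
ee_pos: [0.4804, 0.4687, 0.3009]
eef_rot: [-3.141, 0.0, 1.775]
force: [0.0, 0.4, -0.4]
grip_width: 0.0756
grip_force: 0.0
row [0.23, -0.19, 8.95] [-0.001, 0.0, -0.008] dist 9.0
```

```bash
python3 -m jog "[[0.2,-0.2,4,0,0,0],[0.2,-0.2,7.5,0,0,0],[0.2,-0.2,8.9,0,0,0],[0.2,-0.2,8.9,0,0,0],[0.2,-0.2,8.9,0,0,0]]"
python3 -m jog "[[0,0,0,0,0,0],[0,0,0,0,0,0],[0,0,0,0,0,0],[0,0,0,0,0,0],[0,0,0,0,0,0]]" 10 25
python3 -m jog "[[0,0,-4,0,0,0],[0,0,-8,0,0,0],[0,0,-11,0,0,0],[0,0,-11,0,0,0]]"
python3 -c "
from h import *
to(.533,.0725,.14,0.006);to(.533,.0725,.14,3.147)"
```

```text
time_s: 20.25
ee_pos: [0.4785, 0.4706, 0.2142]
eef_rot: [3.14, -0.001, 1.777]
force: [-0.4, 0.4, 0.2]
grip_width: 0.0756
grip_force: 0.0
time_s: 20.75
ee_pos: [0.4781, 0.4705, 0.2133]
eef_rot: [3.141, -0.0, 1.777]
force: [-1.0, -1.8, 5.3]
grip_width: 0.0495
grip_force: 25.0
time_s: 21.15
ee_pos: [0.4783, 0.4707, 0.3276]
eef_rot: [3.135, -0.004, 1.777]
force: [0.2, -1.3, -0.7]
grip_width: 0.0496
grip_force: 25.0
row [-40.1, -2.82, 0.56] [0.001, -0.008, 1.771] dist 40.2
row [-40.1, -2.82, 0.56] [0.008, 0.001, -1.37] dist 40.2
```

```bash
python3 -m jog "[[-38,-2.7,0.5,0,0,-1.1],[-38,-2.7,0.5,0,0,-1.1],[-38,-2.7,0.5,0,0,-1.1],[-38,-2.7,0.5,0,0,-1.1],[-38,-2.7,0.5,0,0,-1.1],[-38,-2.7,0.5,0,0,-1.1],[-38,-2.7,0.5,0,0,-1.1],[-38,-2.7,0.5,0,0,-1.1]]"
python3 -m jog "[[-0.2,-2,2,0,0,-0.27],[-0.2,-2,2,0,0,-0.27],[-0.2,-2,2,0,0,-0.27],[-0.2,-2,2,0,0,-0.27]]"
python3 -c "
from h import *
to(.533,.0725,.0567,3.147)"
```

```text
time_s: 21.95
ee_pos: [0.5293, 0.0911, 0.3168]
eef_rot: [-3.141, -0.001, 2.883]
force: [1.2, 0.2, -0.6]
grip_width: 0.0497
grip_force: 25.0
time_s: 22.35
ee_pos: [0.5263, 0.0734, 0.2974]
eef_rot: [3.142, -0.0, -3.139]
force: [-0.3, -0.1, -2.0]
grip_width: 0.0501
grip_force: 25.0
row [-0.67, -0.09, 6.02] [0.0, -0.0, -0.003] dist 6.1
```

```bash
python3 -m jog "[[-0.65,-0.1,3,0,0,0],[-0.65,-0.1,5,0,0,0],[-0.65,-0.1,5.6,0,0,0],[-0.65,-0.1,6,0,0,0],[-0.65,-0.1,6,0,0,0]]"
python3 -m jog "[[0,0,0,0,0,0],[0,0,0,0,0,0],[0,0,0,0,0,0]]" 64
python3 -m jog "[[0,0,-4,0,0,0],[0,0,-9,0,0,0],[0,0,-9,0,0,0]]"
python3 -c "
from h import *
to(.434,.3745,.13,1.856)"
```

```text
time_s: 22.85
ee_pos: [0.5329, 0.0725, 0.238]
eef_rot: [-3.142, 0.0, -3.136]
force: [-0.4, 0.2, -1.2]
grip_width: 0.05
grip_force: 25.0
time_s: 23.15
ee_pos: [0.5329, 0.0722, 0.2383]
eef_rot: [3.142, 0.001, -3.136]
force: [0.5, 0.5, 0.3]
grip_width: 0.0599
grip_force: 0.0
time_s: 23.45
ee_pos: [0.5335, 0.0722, 0.3341]
eef_rot: [3.141, 0.01, -3.136]
force: [1.1, 0.1, 0.6]
grip_width: 0.0604
grip_force: 0.0
row [9.8, 30.28, 2.29] [0.007, 0.008, 1.291] dist 31.9
```

Now the last carton, beside the cutters. I use a small opening and a higher grip.

```bash
python3 -m jog "[[9.8,30.3,2.3,0,0,1.1],[9.8,30.3,2.3,0,0,1.1],[9.8,30.3,2.3,0,0,1.1],[9.8,30.3,2.3,0,0,1.1],[9.8,30.3,2.3,0,0,1.1],[9.8,30.3,2.3,0,0,1.1],[9.8,30.3,2.3,0,0,1.1],[9.8,30.3,2.3,0,0,1.1]]" 66
python3 -m jog "[[0,0,0,0,0,0.19],[0,0,0,0,0,0.19],[0,0,0,0,0,0.19],[0,0,0,0,0,0.19]]"
python3 - <<'E'
from h import *
c=cam('top')
for k in blobs(c['img'],(8,60,150),(20,150,255),200):
    r=rect(c,k,.042)
    if 40<r[2][0]<80: print(k.reshape(-1,2).mean(0).round(),*r)
c=cam('wrist','w4.png')
for k in blobs(c['img'],(8,60,120),(20,150,255),600): print(k.reshape(-1,2).mean(0).round(),*rect(c,k,.042))
to(.434,.3745,.036,1.856)
E
```

```text
time_s: 24.25
ee_pos: [0.431, 0.3783, 0.3041]
eef_rot: [3.142, -0.001, 2.046]
force: [0.6, -0.5, -0.7]
grip_width: 0.0625
grip_force: 0.0
time_s: 24.65
ee_pos: [0.4331, 0.3745, 0.3046]
eef_rot: [3.141, -0.0, 1.859]
force: [0.4, -0.2, 0.1]
grip_width: 0.0619
grip_force: 0.0
[375. 272.] [ 0.4636 -0.0405] 0.02 [70.  49.6]
[333. 247.] [0.5386 0.0726] 0.022 [70.1 51. ]
[373. 245.] [ 0.5396 -0.0395] -0.0 [69.5 49.6]
[370. 218.] [ 0.6193 -0.0389] 0.009 [74.2 49.8]
[288. 451.] [0.4661 0.2112] 0.026 [129.9  39.7]
[327. 246.] [0.4345 0.3768] -1.28 [68.7 48.6]
row [-0.03, 0.09, 8.83] [0.0, -0.0, 0.002] dist 8.8
```

View pics/w4.png

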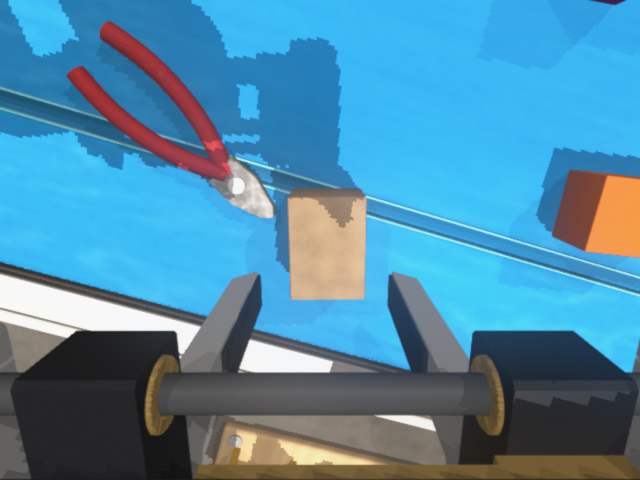

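The carton at (327,246) is centred between the fingers. The jaw tip at (270,215) lies beyond the finger band (rows 230–262), so it clears.

```bash
python3 -m jog "[[0.2,0,4,0,0,0],[0.2,0,7.5,0,0,0],[0.2,0,8.8,0,0,0],[0.2,0,8.8,0,0,0],[0.2,0,8.8,0,0,0]]"
python3 -m jog "[[0,0,0,0,0,0],[0,0,0,0,0,0],[0,0,0,0,0,0],[0,0,0,0,0,0],[0,0,0,0,0,0]]" 10 25
python3 -m jog "[[0,0,-4,0,0,0],[0,0,-8,0,0,0],[0,0,-10.5,0,0,0],[0,0,-10.5,0,0,0]]"
python3 -c "
from h import *
to(.457,.072,.14,3.147)"
```

```text
time_s: 25.25
ee_pos: [0.4329, 0.3768, 0.218]
eef_rot: [3.14, -0.001, 1.858]
force: [0.5, 0.8, 0.5]
grip_width: 0.062
grip_force: 0.0
time_s: 25.75
ee_pos: [0.4328, 0.3767, 0.2181]
eef_rot: [3.139, -0.001, 1.858]
force: [-0.4, -1.6, 7.9]
grip_width: 0.0497
grip_force: 25.0
time_s: 26.15
ee_pos: [0.4327, 0.3767, 0.3258]
eef_rot: [3.135, -0.002, 1.857]
force: [-0.6, -0.1, -1.3]
grip_width: 0.0501
grip_force: 25.0
row [-29.92, -6.29, 0.43] [0.007, 0.002, -1.29] dist 30.6
```

```bash
python3 -m jog "[[-29.9,-6.3,0.4,0,0,-1.15],[-29.9,-6.3,0.4,0,0,-1.15],[-29.9,-6.3,0.4,0,0,-1.15],[-29.9,-6.3,0.4,0,0,-1.15],[-29.9,-6.3,0.4,0,0,-1.15],[-29.9,-6.3,0.4,0,0,-1.15],[-29.9,-6.3,0.4,0,0,-1.15],[-29.9,-6.3,0.4,0,0,-1.15]]"
python3 -m jog "[[0,0,2,0,0,-0.14],[0,0,2,0,0,-0.14],[0,0,2,0,0,-0.14],[0,0,2,0,0,-0.14]]"
python3 -c "
from h import *
to(.457,.072,.0616,3.147)"
```

```text
time_s: 26.95
ee_pos: [0.4564, 0.0689, 0.3167]
eef_rot: [-3.141, -0.001, 2.974]
force: [0.4, 1.0, -1.6]
grip_width: 0.0499
grip_force: 25.0
time_s: 27.35
ee_pos: [0.4566, 0.0721, 0.298]
eef_rot: [3.142, 0.0, 3.109]
force: [0.0, 0.4, -0.4]
grip_width: 0.0497
grip_force: 25.0
row [-0.04, -0.01, 5.6] [0.0, 0.0, -0.038] dist 5.6
```

```bash
python3 -m jog "[[0,0,3,0,0,-0.038],[0,0,4.6,0,0,-0.038],[0,0,5.3,0,0,-0.038],[0,0,5.6,0,0,-0.038],[0,0,5.6,0,0,-0.038]]"
python3 -m jog "[[0,0,0,0,0,0],[0,0,0,0,0,0],[0,0,0,0,0,0]]" 64
python3 -m jog "[[0,0,-4,0,0,0],[0,0,-9,0,0,0],[0,0,-12,0,0,0],[0,0,-16,0,0,0],[0,0,-16,0,0,0]]"
python3 -c "
from h import *
to(.53,.06,.22,1.577)"
```

```text
time_s: 27.85
ee_pos: [0.4568, 0.072, 0.2422]
eef_rot: [3.142, 0.001, -3.134]
force: [0.8, 0.5, -0.3]
grip_width: 0.0498
grip_force: 25.0
time_s: 28.15
ee_pos: [0.4566, 0.0719, 0.2421]
eef_rot: [3.142, 0.001, -3.133]
force: [-0.4, -0.0, 0.2]
grip_width: 0.0598
grip_force: 0.0
time_s: 28.65
ee_pos: [0.4567, 0.0719, 0.4066]
eef_rot: [3.141, 0.008, -3.133]
force: [0.4, -0.2, -0.8]
grip_width: 0.06
grip_force: 0.0
row [-7.32, -1.26, 0.68] [0.007, 0.006, 1.573] dist 7.5
```

```bash
python3 -m jog "[[-7.3,-1.2,1,0,0,1.1],[-7.3,-1.2,1,0,0,1.1],[-7.3,-1.2,1,0,0,1.1],[-7.3,-1.2,1,0,0,1.1],[-7.3,-1.2,1,0,0,1.1],[-7.3,-1.2,1,0,0,1.1],[-7.3,-1.2,1,0,0,1.1],[-7.3,-1.2,1,0,0,1.1]]" 60
python3 -m jog "[[0,0,0,0,0,0.47],[0,0,0,0,0,0.47],[0,0,0,0,0,0.47],[0,0,0,0,0,0.47],[0,0,0,0,0,0.47],[0,0,0,0,0,0.47]]"
python3 - <<'E'
from h import *
c=cam('wrist','w5.png'); im=c['img']; print(np.round(ctrl.get_obs()['ee_pos'],4))
for nm,lo,hi,z,a in [('red',(0,150,100),(8,255,255),.084,100),('red2',(172,150,60),(180,255,255),.084,100),('yel',(20,120,100),(32,255,255),.058,100),('black',(0,0,0),(180,255,60),.098,100)]:
    for k in blobs(im,lo,hi,a):
        print(nm,k.reshape(-1,2).mean(0).round(),*rect(c,k,z))
        if nm=='yel': print([(v.tolist(),np.round(ray(c,v,.058)[:2],4).tolist()) for v in cv2.approxPolyDP(k,4,True).reshape(-1,2)])
c=cam('top','t5.png')
cv2.imwrite('pics/t5c.png',cv2.resize(c['img'][190:310,270:450],(720,480),interpolation=cv2.INTER_CUBIC))
for k in blobs(c['img'],(8,60,150),(20,150,255),200):
    r=rect(c,k,.065)
    if 60<r[2][0]<80: print(k.reshape(-1,2).mean(0).round(),*r)
E
```

```text
time_s: 29.45
ee_pos: [0.5296, 0.0605, 0.391]
eef_rot: [-3.141, -0.0, 2.044]
force: [-0.2, 0.0, -0.9]
grip_width: 0.0566
grip_force: 0.0
time_s: 30.05
ee_pos: [0.5296, 0.0605, 0.3914]
eef_rot: [-3.141, 0.0, 1.583]
force: [0.7, -0.2, 0.0]
grip_width: 0.0562
grip_force: 0.0
[0.5296 0.0605 0.3915]
red [586. 181.] [0.7215 0.1011] -1.334 [81.4 22.3]
red [460.  94.] [0.623  0.1612] -1.48 [24.3 24.1]
yel [207. 119.] [0.4389 0.1436] 0.012 [13.5 13.2]
[([199, 110], [0.4336, 0.1502]), ([199, 127], [0.4328, 0.1377]), ([213, 128], [0.4435, 0.1371]), ([214, 111], [0.445, 0.1496])]
yel [230.  75.] [0.4583 0.1753] 0.012 [18.3 11.1]
[([218, 68], [0.4498, 0.18]), ([219, 83], [0.45, 0.1696]), ([242, 82], [0.4672, 0.1705]), ([241, 68], [0.4669, 0.1803])]
yel [182.  77.] [0.4217 0.1724] 0.012 [17.8 17.4]
[([168, 67], [0.4128, 0.1803]), ([181, 91], [0.421, 0.1636]), ([193, 87], [0.4303, 0.1666]), ([191, 67], [0.4298, 0.1805])]
black [380. 450.] [ 0.5802 -0.1235] -1.526 [12.3 11.8]
black [238. 453.] [ 0.4595 -0.1282] 1.285 [17.7  9.2]
black [268. 450.] [ 0.4848 -0.1253] 1.551 [15.5 13.5]
black [464. 377.] [ 0.6421 -0.0522] 0.013 [13.4  7.3]
black [199. 375.] [ 0.432  -0.0535] 0.013 [34.8  6.4]
black [109. 407.] [ 0.3468 -0.0862] 0.013 [162.4 141.7]
black [534. 400.] [ 0.7093 -0.0727] 0.011 [146.5 125.5]
black [406. 351.] [ 0.5962 -0.0294] -1.249 [41.2 14.3]
black [246. 338.] [ 0.4692 -0.0206] 1.271 [66.8 15.2]
black [583. 171.] [0.708  0.1109] -1.34 [33.3  2.8]
black [567. 172.] [0.6971 0.1103] -1.322 [34.2  2.5]
black [552.  90.] [0.678  0.1636] 1.57 [35.2  2.1]
```

View pics/w5.png

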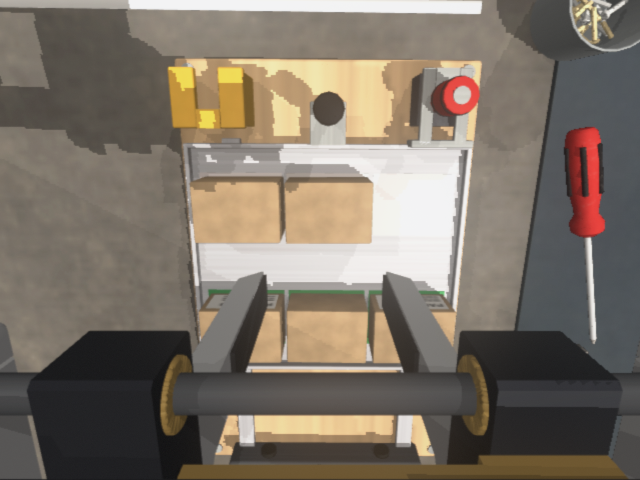

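View pics/t5c.png

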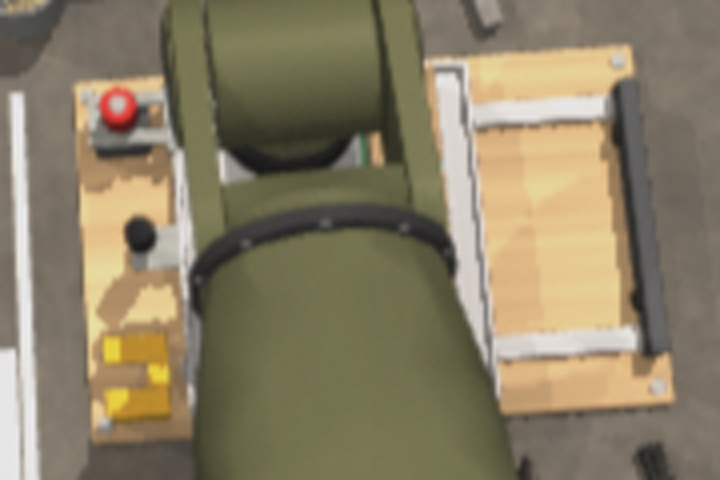

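All five cartons look square on their marks, three green and two white, with the white mark at +x left empty. The pin head is at (461,95), giving (0.6225, 0.161); the two wrist views agree. The notch slot edges give (0.440, 0.159): slot width 20 mm against 18 nominal and plate 54 x 43.5 against 56 x 44, which is consistent. The knob is at (328,108).

```bash
python3 - <<'E'
from h import *
c=cam('wrist'); print('knob',ray(c,(328.5,108),.098))
im=c['img'];h=cv2.cvtColor(im,cv2.COLOR_BGR2HSV)[150:370,190:460]
m=np.zeros(im.shape[:2],np.uint8); m[150:370,190:460]=cv2.inRange(h,np.array((8,60,150)),np.array((20,150,255)))
m=cv2.morphologyEx(m,cv2.MORPH_OPEN,np.ones((5,5)))
for k in cv2.findContours(m,cv2.RETR_EXTERNAL,cv2.CHAIN_APPROX_NONE)[0]:
    if cv2.contourArea(k)>800: print(k.reshape(-1,2).mean(0).round(),*rect(c,k,.065))
to(.6225,.161,.11,1.577)
E
```

```text
knob [0.53197689 0.15064379 0.098     ]
[383. 340.] [ 0.585  -0.0366] -1.527 [48.9 21.2]
[327. 336.] [ 0.5333 -0.0367] 0.011 [69.5 49.2]
[268. 339.] [ 0.4799 -0.0374] -1.564 [49.3 26.8]
[329. 212.] [0.5329 0.0732] 0.011 [69.1 48.6]
[235. 212.] [0.4593 0.0724] 0.011 [69.7 48.6]
row [9.95, 9.39, 10.12] [-0.0, 0.0, 0.005] dist 17.0
```

```bash
python3 -m jog "[[10,9.4,5,0,0,0],[10,9.4,5,0,0,0],[10,9.4,5,0,0,0],[10,9.4,10,0,0,0],[10,9.4,10,0,0,0],[10,9.4,10,0,0,0]]" 60
python3 -c "
from h import *
to(.6225,.161,.0725,1.577)"
```

```text
time_s: 30.8
ee_pos: [0.6227, 0.1611, 0.2921]
eef_rot: [-3.14, 0.0, 1.58]
force: [0.5, 0.1, 0.8]
grip_width: 0.0562
grip_force: 0.0
row [-0.01, -0.01, 3.92] [-0.002, 0.0, 0.003] dist 3.9
```

```bash
python3 -m jog "[[0,0,2,0,0,0],[0,0,3.3,0,0,0],[0,0,3.9,0,0,0],[0,0,3.9,0,0,0]]"
python3 -m jog "[[0,0,0,0,0,0],[0,0,0,0,0,0],[0,0,0,0,0,0],[0,0,0,0,0,0],[0,0,0,0,0,0]]" 10 30
python3 -m jog "[[0,0,-2,0,0,0],[0,0,-4,0,0,0],[0,0,-7,0,0,0],[0,0,-10.5,0,0,0],[0,0,-10.5,0,0,0]]"
python3 - <<'E'
from h import *
to(.440,.1605,.17,1.577)
c=cam('wrist','w6.png')
for n in [((0,150,100),(8,255,255))]:
  for k in blobs(c['img'],*n,100): print(k.reshape(-1,2).mean(0).round(),cv2.boundingRect(k))
E
```

```text
time_s: 31.2
ee_pos: [0.6228, 0.1611, 0.2531]
eef_rot: [3.142, 0.0, 1.58]
force: [0.7, 0.2, 0.7]
grip_width: 0.0563
grip_force: 0.0
time_s: 31.7
ee_pos: [0.6228, 0.1614, 0.2529]
eef_rot: [3.141, -0.0, 1.58]
force: [-0.2, 0.6, 2.3]
grip_width: 0.0253
grip_force: 30.0
time_s: 32.2
ee_pos: [0.623, 0.1614, 0.3628]
eef_rot: [3.134, -0.001, 1.58]
force: [-0.7, -0.3, -1.1]
grip_width: 0.0255
grip_force: 30.0
row [0.07, -18.31, 1.1] [0.007, -0.001, 0.003] dist 18.3
[324. 316.] (296, 288, 58, 54)
[478. 291.] (458, 244, 41, 97)
```

View pics/w6.png

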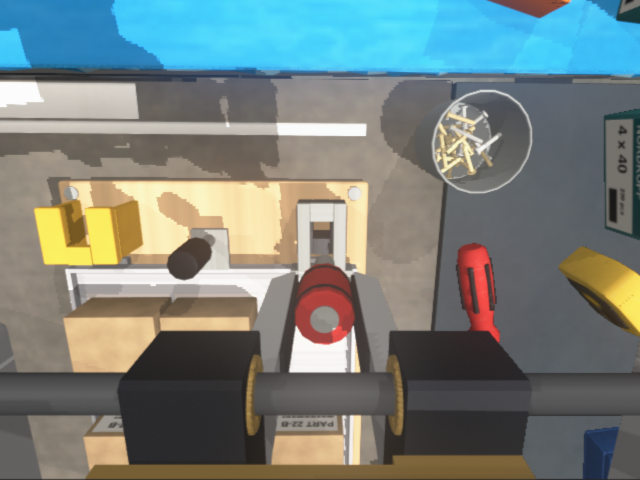

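The pin is held upright between the pads at (325,310), clear of the bore. I move it over the notch.

```bash
python3 -m jog "[[0.05,-5,0,0,0,0],[0.05,-9,0,0,0,0],[0.05,-13,0,0,0,0],[0.05,-17,0,0,0,0],[0.05,-18.3,0,0,0,0],[0.05,-18.3,0,0,0,0],[0.05,-18.3,0,0,0,0],[0.05,-18.3,0,0,0,0]]"
python3 - <<'E'
from h import *
c=cam('wrist','w7.png'); im=c['img']; o=ctrl.get_obs(); print(np.round(o['ee_pos'],4)); z0=o['ee_pos'][2]-.1804-.0245
g=cv2.inRange(cv2.cvtColor(im,cv2.COLOR_BGR2HSV),np.array((0,0,90)),np.array((180,60,220)))
g[:300]=0;g[332:]=0;g[:,:305]=0;g[:,345:]=0
ys,xs=np.nonzero(g); 
k=max(blobs(im,(0,150,100),(8,255,255),100),key=lambda k:-abs(k.reshape(-1,2).mean(0)[0]-324))
x,y,w,h=cv2.boundingRect(k); print(x,y,w,h,'grey',xs.mean(),ys.mean(),len(xs))
print('top circle low edge',ray(c,(x+w/2,y+h),z0+.036),'grey',ray(c,(xs.mean(),ys.mean()),z0+.036))
for k in blobs(im,(20,120,100),(32,255,255),100): print([(v.tolist(),np.round(ray(c,v,.058)[:2],4).tolist()) for v in cv2.approxPolyDP(k,4,True).reshape(-1,2)])
to(.440,.1605,.10,1.577)
E
```

```text
time_s: 33.05
ee_pos: [0.4406, 0.1601, 0.3572]
eef_rot: [-3.141, 0.0, 1.58]
force: [-0.1, -0.3, -0.9]
grip_width: 0.0255
grip_force: 30.0
[0.4405 0.1601 0.3572]
295 287 60 57 grey 324.2793103448276 318.9344827586207 580
top circle low edge [0.44147067 0.14829964 0.18827184] grey [0.44106679 0.15995097 0.18827184]
[([285, 221], [0.4122, 0.1719]), ([287, 265], [0.4131, 0.1381]), ([313, 265], [0.4326, 0.1382]), ([321, 254], [0.4386, 0.1469]), ([331, 256], [0.4461, 0.1454]), ([336, 265], [0.4499, 0.1384]), ([359, 265], [0.4672, 0.1385]), ([359, 209], [0.4658, 0.1813]), ([336, 211], [0.4492, 0.1797]), ([335, 248], [0.449, 0.1517]), ([311, 247], [0.4311, 0.1523]), ([308, 209], [0.429, 0.1809]), ([295, 209], [0.4196, 0.1809]), ([293, 219], [0.4181, 0.1735])]
row [0.04, -0.05, 7.68] [-0.001, 0.0, 0.002] dist 7.7
```

View pics/w7.png

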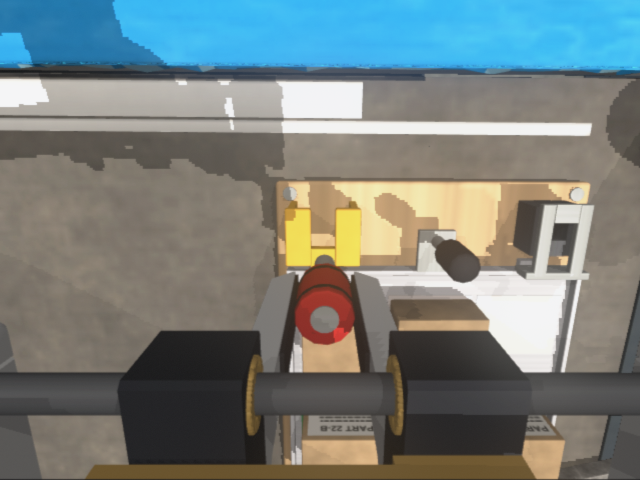

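The bracket slot is right under the held pin: prongs at (297,235) and (348,235), closed end at row 248. The measurements agree to about 1 mm.

```bash
python3 -m jog "[[0.15,-0.06,2,0,0,0],[0.15,-0.06,4,0,0,0],[0.15,-0.06,5.5,0,0,0],[0.15,-0.06,7,0,0,0],[0.15,-0.06,8.4,0,0,0],[0.15,-0.06,8.4,0,0,0],[0.15,-0.06,8.4,0,0,0]]"
python3 -m jog "[[0,0,0.5,0,0,0],[0,0,0.9,0,0,0],[0,0,1,0,0,0],[0,0,1,0,0,0]]"
```

```text
time_s: 33.8
ee_pos: [0.4396, 0.1617, 0.2737]
eef_rot: [-3.141, 0.0, 1.58]
force: [-0.0, 0.2, -0.2]
grip_width: 0.0257
grip_force: 30.0
time_s: 34.2
ee_pos: [0.4391, 0.1617, 0.2636]
eef_rot: [-3.141, 0.0, 1.58]
force: [0.3, -0.8, -1.3]
grip_width: 0.0258
grip_force: 30.0
```

```bash
python3 -m jog "[[0,0,0,0,0,0],[0,0,0,0,0,0],[0,0,0,0,0,0]]" 60
python3 -m jog "[[0,0,-3,0,0,0],[0,0,-6,0,0,0],[0,0,-9,0,0,0],[-3,0,-11,0,0,0],[-6,0,-11,0,0,0],[-6,0,-11,0,0,0],[-6,0,-11,0,0,0]]"
python3 - <<'E'
from h import *
c=cam('wrist','w8.png'); im=c['img']
for k in blobs(im,(0,150,100),(8,255,255),100): print(k.reshape(-1,2).mean(0).round(),*rect(c,k,.094))
print(ctrl.get_obs()['ee_pos']); to(.532,.151,.13,1.577)
E
```

```text
time_s: 34.5
ee_pos: [0.4392, 0.1617, 0.2638]
eef_rot: [3.141, -0.0, 1.58]
force: [0.9, 0.8, -0.5]
grip_width: 0.046
grip_force: 0.0
time_s: 35.2
ee_pos: [0.4397, 0.1015, 0.3738]
eef_rot: [3.141, -0.0, 1.579]
force: [-0.3, 0.9, -0.8]
grip_width: 0.0564
grip_force: 0.0
[324. 155.] [0.4398 0.1619] -0.777 [24.6 24.1]
[0.43969101 0.10193811 0.37359262]
row [4.82, 9.27, 6.32] [-0.0, -0.0, 0.003] dist 12.2
```

View pics/w8.png

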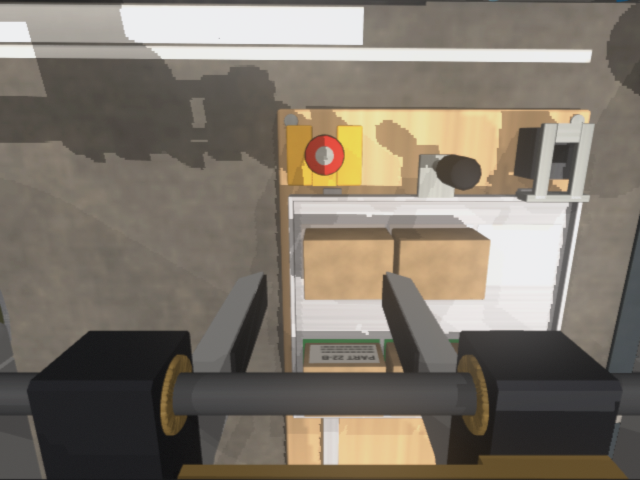

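The pin hangs in the notch at (324,155), head ring concentric (upright), at (0.4398, 0.1619). Next is the knob at (0.532, 0.151).

```bash
python3 -m jog "[[4.8,9.3,3,0,0,0],[4.8,9.3,3,0,0,0],[4.8,9.3,3,0,0,0],[4.8,9.3,6.3,0,0,0],[4.8,9.3,6.3,0,0,0],[4.8,9.3,6.3,0,0,0]]" 60 20
python3 - <<'E'
from h import *
to(.532,.151,.080,1.577)
E
```

```text
time_s: 35.85
ee_pos: [0.532, 0.1509, 0.3111]
eef_rot: [-3.141, 0.0, 1.58]
force: [0.6, -0.4, 0.6]
grip_width: 0.0563
grip_force: 0.0
row [0.01, 0.01, 5.07] [-0.001, 0.0, 0.003] dist 5.1
```

```bash
python3 -m jog "[[0,0,2.5,0,0,0],[0,0,4.3,0,0,0],[0,0,5.0,0,0,0],[0,0,5.0,0,0,0]]"
python3 -m jog "[[0,0,0,0,0,0],[0,0,0,0,0,0],[0,0,0,0,0,0],[0,0,0,0,0,0],[0,0,0,0,0,0]]" 5 20
python3 -m jog "[[-0.4,0,0,0,0,0],[-1.1,0,0,0,0,0],[-1.8,0,0,0,0,0],[-2.5,0,0,0,0,0],[-3.2,0,0,0,0,0],[-3.9,0,0,0,0,0],[-4.6,0,0,0,0,0],[-5,0,0,0,0,0]]"
```

```text
time_s: 36.25
ee_pos: [0.5322, 0.1506, 0.2614]
eef_rot: [3.141, -0.0, 1.58]
force: [0.3, -0.2, 0.9]
grip_width: 0.0563
grip_force: 0.0
time_s: 36.75
ee_pos: [0.5317, 0.1506, 0.2608]
eef_rot: [-3.139, 0.0, 1.58]
force: [-1.2, -1.1, 6.4]
grip_width: 0.0214
grip_force: 20.0
time_s: 37.55
ee_pos: [0.5321, 0.1004, 0.2608]
eef_rot: [-3.139, -0.0, 1.58]
force: [-10.1, 1.5, 9.1]
grip_width: 0.0216
grip_force: 20.0
```

```bash
python3 -m jog "[[-0.4,0,0,0,0,0],[-1.1,-0.03,0,0,0,0],[-1.8,-0.04,0,0,0,0],[-2.5,-0.05,0,0,0,0],[-3.2,-0.06,0,0,0,0],[-3.9,-0.07,0,0,0,0],[-4.6,-0.08,0,0,0,0],[-4.9,-0.08,0,0,0,0]]"
python3 -m jog "[[-0.1,0,0,0,0,0],[-0.2,0,0,0,0,0],[-0.2,0,0,0,0,0]]"
```

```text
time_s: 38.35
ee_pos: [0.5321, 0.0513, 0.2609]
eef_rot: [-3.14, -0.0, 1.58]
force: [-5.4, 2.6, 5.3]
grip_width: 0.0214
grip_force: 20.0
time_s: 38.65
ee_pos: [0.5321, 0.0502, 0.2609]
eef_rot: [-3.14, -0.002, 1.58]
force: [-5.7, 9.3, 5.3]
grip_width: 0.0216
grip_force: 20.0
```

The stop is felt (9 N), with 100.4 mm of travel. I release and retreat.

```bash
python3 -m jog "[[0,0,0,0,0,0],[0,0,0,0,0,0],[0,0,0,0,0,0]]" 55
python3 -m jog "[[0,0,-3,0,0,0],[0,0,-6,0,0,0],[0,0,-10,0,0,0],[-3,0,-14,0,0,0],[-8,0,-15,0,0,0],[-10,0,-15,0,0,0],[-10,0,-15,0,0,0]]"
python3 - <<'E'
from h import *
c=cam('wrist','w9.png'); im=c['img'];print(np.round(ctrl.get_obs()['ee_pos'],4))
for k in blobs(im,(0,150,100),(8,255,255),100): print('red',k.reshape(-1,2).mean(0).round(),*rect(c,k,.094))
for k in blobs(im,(8,60,140),(20,150,255),500):
    r=rect(c,k,.065); 
    if 40<r[2][0]<85: print(k.reshape(-1,2).mean(0).round(),*r)
E
```

```text
time_s: 38.95
ee_pos: [0.5324, 0.0495, 0.2607]
eef_rot: [3.141, 0.0, 1.58]
force: [-0.2, 0.5, -0.1]
grip_width: 0.0423
grip_force: 0.0
time_s: 39.65
ee_pos: [0.5331, -0.0528, 0.411]
eef_rot: [3.141, 0.0, 1.577]
force: [0.1, 0.3, -0.4]
grip_width: 0.0516
grip_force: 0.0
[ 0.5332 -0.0514  0.4106]
red [590.  51.] [0.7188 0.0758] -1.341 [72.7 22.6]
[215. 307.] [ 0.4399 -0.1374] -1.565 [48.6 31.6]
[324. 311.] [ 0.5337 -0.1364] 0.006 [69.6 49.5]
[274. 314.] [ 0.4863 -0.1367] 1.547 [49.9 15.7]
[435. 306.] [ 0.6292 -0.1349] -1.564 [49.5 33.4]
[237. 192.] [ 0.4601 -0.0272] 0.015 [70.2 49.5]
[324. 191.] [ 0.5333 -0.0266] 0.024 [69.1 49.9]
[274.  96.] [0.4937 0.0515] 0.006 [55.5 50.9]
```

View pics/w9.png

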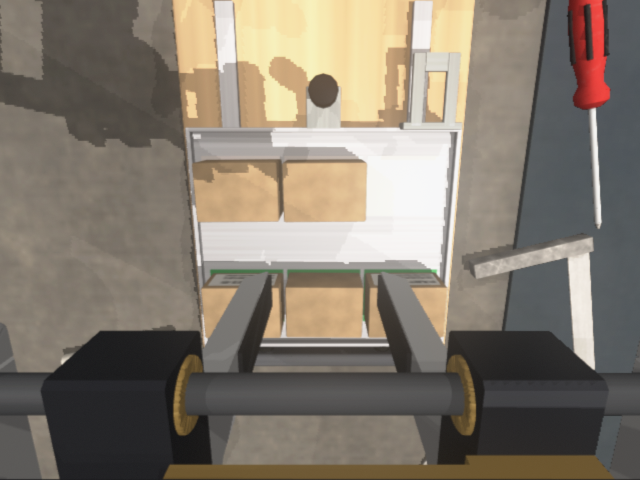

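The tray is at the stop with all five cartons square on their marks; the rows shifted by 99.7 mm. I confirm the pin from the top camera, then hand in.

```bash
python3 - <<'E'
from h import *
c=cam('top'); ok=False
for lo,hi in (((0,120,80),(9,255,255)),((170,120,80),(180,255,255))):
    for k in blobs(c['img'],lo,hi,8):
        r=rect(c,k,.094); p=k.reshape(-1,2).mean(0)
        if abs(p[0]-304)<25 and abs(p[1]-285)<25: print(p,*r); ok|=np.hypot(r[0][0]-.44,r[0][1]-.16)<.012
print(ok, np.round(ctrl.get_obs()['joint_vel'],3))
if ok: print(ctrl.hand_in())
E
```

```text
[301.5        284.94444444] [0.4318 0.164 ] 1.311 [19.8  9.3]
True [ 0.027 -0.001  0.001  0.001  0.001  0.003]
the job is handed in; nothing more can be done
None
```

The job is handed in: all five cartons look square on their marks (three green, two white), the lock pin hangs in the notch, the tray travelled 100.4 mm to the end stop, and no bystander was touched on purpose.

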